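# Load washers on a sprung scale to the mark

### The job

Load the heavy plate washers one at a time over the post of the sprung scale: press each gently down past the two spring barbs and lower it until it lies flat on the pan or on the washer below, and stop when the scale's pointer stands in the gap between the two ribs of the gauge plate. Set the washers down, do not drop or jam them, and never push the pan down onto its bottom stop. Leave the washers you do not need, and the other things on the bench, where they are.

Things in the scene. Friction and masses are not known exactly. Their poses are not given: they have to be found in the camera images.
- scale: fixed stand of the scale: grey base plate 110 x 165 x 8 mm, dark steel cylinder 40 mm across and 34 mm high; origin on its axis at bench height, z up. On its +y side, 61 to 95 mm from the axis, stands the aluminium gauge plate, 108 mm high, with two horizontal dark ribs 4 mm thick on its -x face; the clear gap between them is 14 mm high.
- pan (a joint): how far the sprung pan has sunk, m: 0 = top, 0.058 = bottom stop (from 0.055 it counts as bottomed). Spring about 205 N/m, oil-damped (60 N s/m), settles in about a second; a washer sinks it about 8 mm. The empty pan stands at 0.002 to 0.014, as its own weight differs. The pointer's centre is in the gap at pan values 0.0235 to 0.0375.
- pan_seat (a point): centre of the upper face of the round steel pan (40 mm across, 6 mm thick), 100 mm over the bench less the pan value. Washers lie on it, round an upright post 10 mm across and 65 mm high.
- post_top (a point): the rounded top of the post, on its axis, 65 mm over the pan
- barbs (a point): post axis at the height of the barb tips, 46 mm over the pan. Two spring barbs slope down and out from the post (local +x and -x) from 60 mm over the pan; their tips span 22 mm. Pushing a washer down over them takes roughly 3 to 7 N, through its whole thickness, while the pan yields; they snap out above it when its underside is about 33 mm over the pan. Three washers fit below.
- pointer (a point): end of the thin dark pointer bar (3 mm high) that reaches from the pan towards local +y to the gauge plate, 78 mm from the axis; it sinks with the pan
- gap_mid (a point): the middle of the gap between the two ribs of the gauge plate: the pointer's centre is in the gap when it is less than 7 mm over or under this point
- washer_0: heavy round steel plate washer 1: 50 mm outside diameter, 13 mm thick, round bore 18 mm, about 0.17 kg (each differs by a few per cent), lying flat on the bench at the start. All four are alike. Origin: centre of its underside, z up along the bore.
- washer_1: heavy round steel plate washer 2: 50 mm outside diameter, 13 mm thick, round bore 18 mm, about 0.17 kg (each differs by a few per cent), lying flat on the bench at the start. All four are alike. Origin: centre of its underside, z up along the bore.
- washer_2: heavy round steel plate washer 3: 50 mm outside diameter, 13 mm thick, round bore 18 mm, about 0.17 kg (each differs by a few per cent), lying flat on the bench at the start. All four are alike. Origin: centre of its underside, z up along the bore.
- washer_3: heavy round steel plate washer 4: 50 mm outside diameter, 13 mm thick, round bore 18 mm, about 0.17 kg (each differs by a few per cent), lying flat on the bench at the start. All four are alike. Origin: centre of its underside, z up along the bore.
- offcut_2: bystander: pine block 40 x 80 x 40 mm, origin at the centre of its underside
- tape_measure: bystander: tape measure 38 x 81 x 66 mm, origin at the centre of its underside
- marker: bystander: marker pen 28 x 130 x 18 mm, origin at the centre of its underside
Not all that is in view belongs to the job. Leave any blue, green or purple look-alike of the washer_1 alone.

How it is judged:
On the way, in this order (a step that is already met when the one before it is completed fails the run):
1. a first washer is on the post, below the barbs (((horizontal distance between washer_0 and pan_seat below 0.006 m and z of washer_0 in the frame of pan_seat between -0.004 and 0.031 m and angle between washer_0's own z axis and vertical below 0.12 rad) or (horizontal distance between washer_1 and pan_seat below 0.006 m and z of washer_1 in the frame of pan_seat between -0.004 and 0.031 m and angle between washer_1's own z axis and vertical below 0.12 rad) or (horizontal distance between washer_2 and pan_seat below 0.006 m and z of washer_2 in the frame of pan_seat between -0.004 and 0.031 m and angle between washer_2's own z axis and vertical below 0.12 rad) or (horizontal distance between washer_3 and pan_seat below 0.006 m and z of washer_3 in the frame of pan_seat between -0.004 and 0.031 m and angle between washer_3's own z axis and vertical below 0.12 rad))), for 0.2 s.
2. a second washer is on the post, below the barbs ((((horizontal distance between washer_0 and pan_seat below 0.006 m and z of washer_0 in the frame of pan_seat between -0.004 and 0.031 m and angle between washer_0's own z axis and vertical below 0.12 rad) and (horizontal distance between washer_1 and pan_seat below 0.006 m and z of washer_1 in the frame of pan_seat between -0.004 and 0.031 m and angle between washer_1's own z axis and vertical below 0.12 rad)) or ((horizontal distance between washer_0 and pan_seat below 0.006 m and z of washer_0 in the frame of pan_seat between -0.004 and 0.031 m and angle between washer_0's own z axis and vertical below 0.12 rad) and (horizontal distance between washer_2 and pan_seat below 0.006 m and z of washer_2 in the frame of pan_seat between -0.004 and 0.031 m and angle between washer_2's own z axis and vertical below 0.12 rad)) or ((horizontal distance between washer_0 and pan_seat below 0.006 m and z of washer_0 in the frame of pan_seat between -0.004 and 0.031 m and angle between washer_0's own z axis and vertical below 0.12 rad) and (horizontal distance between washer_3 and pan_seat below 0.006 m and z of washer_3 in the frame of pan_seat between -0.004 and 0.031 m and angle between washer_3's own z axis and vertical below 0.12 rad)) or ((horizontal distance between washer_1 and pan_seat below 0.006 m and z of washer_1 in the frame of pan_seat between -0.004 and 0.031 m and angle between washer_1's own z axis and vertical below 0.12 rad) and (horizontal distance between washer_2 and pan_seat below 0.006 m and z of washer_2 in the frame of pan_seat between -0.004 and 0.031 m and angle between washer_2's own z axis and vertical below 0.12 rad)) or ((horizontal distance between washer_1 and pan_seat below 0.006 m and z of washer_1 in the frame of pan_seat between -0.004 and 0.031 m and angle between washer_1's own z axis and vertical below 0.12 rad) and (horizontal distance between washer_3 and pan_seat below 0.006 m and z of washer_3 in the frame of pan_seat between -0.004 and 0.031 m and angle between washer_3's own z axis and vertical below 0.12 rad)) or ((horizontal distance between washer_2 and pan_seat below 0.006 m and z of washer_2 in the frame of pan_seat between -0.004 and 0.031 m and angle between washer_2's own z axis and vertical below 0.12 rad) and (horizontal distance between washer_3 and pan_seat below 0.006 m and z of washer_3 in the frame of pan_seat between -0.004 and 0.031 m and angle between washer_3's own z axis and vertical below 0.12 rad)))), for 0.2 s.
At the end, for the whole second after the job is handed in: The pointer's centre is between the ribs (within 7 mm of the gap's middle), pan at rest. Each washer is flat on the post below the barbs (underside under 31 mm over the pan, within 6 mm of the axis), or still flat within 30 mm of its start; all at rest. Bystanders within 30 mm of their start (z of pointer in the frame of gap_mid between -0.007 and 0.007 m and velocity of joint pan between -0.004 and 0.004 m/s and ((horizontal distance between washer_0 and pan_seat below 0.006 m and z of washer_0 in the frame of pan_seat between -0.004 and 0.031 m and angle between washer_0's own z axis and vertical below 0.12 rad) or (distance of washer_0 from where it was at the start of the episode below 0.03 m and angle between washer_0's own z axis and vertical below 0.1 rad)) and ((horizontal distance between washer_1 and pan_seat below 0.006 m and z of washer_1 in the frame of pan_seat between -0.004 and 0.031 m and angle between washer_1's own z axis and vertical below 0.12 rad) or (distance of washer_1 from where it was at the start of the episode below 0.03 m and angle between washer_1's own z axis and vertical below 0.1 rad)) and ((horizontal distance between washer_2 and pan_seat below 0.006 m and z of washer_2 in the frame of pan_seat between -0.004 and 0.031 m and angle between washer_2's own z axis and vertical below 0.12 rad) or (distance of washer_2 from where it was at the start of the episode below 0.03 m and angle between washer_2's own z axis and vertical below 0.1 rad)) and ((horizontal distance between washer_3 and pan_seat below 0.006 m and z of washer_3 in the frame of pan_seat between -0.004 and 0.031 m and angle between washer_3's own z axis and vertical below 0.12 rad) or (distance of washer_3 from where it was at the start of the episode below 0.03 m and angle between washer_3's own z axis and vertical below 0.1 rad)) and linear speed of each of washer_0, washer_1, washer_2, washer_3 below 0.02 m/s); the robot touches nothing.
It fails at once if the pan is pushed down onto its bottom stop (pan value over 0.055) (value of joint pan above 0.055 m).
It fails at once if the scale is jolted or jammed: more than 30 N on the scale (contact force between scale and anything else above 30 N).
It fails at once if a washer is dropped on the post: faster than 0.35 m/s with its bore on the post ((linear speed of washer_0 above 0.35 m/s and horizontal distance between washer_0 and pan_seat below 0.012 m and z of washer_0 in the frame of pan_seat below 0.064 m) or (linear speed of washer_1 above 0.35 m/s and horizontal distance between washer_1 and pan_seat below 0.012 m and z of washer_1 in the frame of pan_seat below 0.064 m) or (linear speed of washer_2 above 0.35 m/s and horizontal distance between washer_2 and pan_seat below 0.012 m and z of washer_2 in the frame of pan_seat below 0.064 m) or (linear speed of washer_3 above 0.35 m/s and horizontal distance between washer_3 and pan_seat below 0.012 m and z of washer_3 in the frame of pan_seat below 0.064 m)).
It fails at once if a bystander is moved more than 30 mm (distance of any of offcut_2, tape_measure, marker from where it was at the start of the episode above 0.03 m).
It also fails if it takes over 72 s, if anything falls off the work surface, if the arm or the gripper's body presses on something with over 40 N, if the wrist force passes 120 N, or if a joint passes its speed limit or range.

### The arm

A 6-joint arm with a two-finger parallel gripper is mounted at the origin on a cart in front of the work surface, level with it; the furniture and walls round the work are solid. World frame = base frame: x ahead of the robot, y to its left, z up, the work surface at z = 0. Lengths are in m, angles in rad, forces in N, time in s.
With the tool pointing down it reaches from about 0.275 to 0.85 m from the base axis. Payload 19 kg.
Tool frame: the origin (TCP) lies at the very end of the fingers, on their centre line; the grasp point (between the pads) lies 19 mm behind it (robot.grip_point_offset is the distance from the TCP to the grasp point, in m); z points along the fingers, y is the line along which they close (so a half turn about z gives the same grasp; the last joint's range is limited). The gripper opens to 85 mm and grips with 20 to 120 N. Pads are 22 mm wide; open, the fingers measure 114 mm over their backs; the gripper's body (76 mm by 85 mm) begins 54 mm behind the grasp point. The pads swing forward as they close: fully open they stand 13 mm farther back than shut.
Start: joints at [1.132, 0.15, 1.437, -0, 1.554, -0.134], TCP at [0.173, 0.548, 0.231] pointing down, gripper open.
Joint ranges: [-2.8, 2.8], [-0.68, 2.1], [0.12, 2.68], [-1.39, 4.53], [0.16, 2.79], [-2.81, 2.81]. Speed limits (rad/s): [1.89, 1.89, 2.22, 3.01, 3.01, 3.01].

### API

Orientations are given as a unit quaternion [w, x, y, z].
In Python, from plant import robot gives the robot as it stands.
- The arm moves only by the shell command python3 -m jog 'ROWS'. ROWS is JSON, a list that holds one entry, the list of rows, each a list of 5 numbers: the opening, from 0 (shut) to 1 (fully open), then the shift along the world's x, y, z in m, then the turn about the world's z in rad. A call has 1 to 8 rows; each row is the pose to reach, as a shift and turn from the pose commanded when the call began; what a row does not reach only later rows make up. A row lasts 1/8 s, in which the tool goes at most 62.5 mm and 10.7 degrees, less where a joint would pass 70% of its speed; a pose out of reach is approached as far as the arm can. A call with a gripper value outside its range is refused whole. The fingers move at their own pace and stop on an object; the grip force is fixed at half the most. Time passes only in rows, so rows that repeat a pose let the fingers close. It gives the time, the measured TCP pose, the force, the opening and the grip force at its end, in the units of the state.
- robot.get_state(): the state, without advancing time (a new reading comes with each control period).
- robot.camera(name): name is "scene" or "top" or "wrist"; returns a dict with "pixels" (384x512x3 uint8, blue, green, red), "fx", "fy", "cx", "cy" (pixels), "R" (3x3) and "t" (3): a world point X has camera coordinates R X + t. Camera axes: x right, y down, z forward; pixel columns grow to the right and rows downward; lengths in m; the calibration is good to about 2 mm. The wrist camera is an equidistant fisheye: a pixel r from the principal point sees the ray r / f radians off the axis. A picture is of the moment at which its call begins. There is no depth.
- robot.close_job(): hands the job in; it is judged then, once.
Trained networks look in a picture, given as the dict that the camera call returned (one of the last four; its "shot" number tells which), for a name from the list of things; names that differ only in an ending like _2 or _b are one class to them, and where a whole thing is asked for, a point or a joint stands for the part that bears it (a point fixed in the world has none). Each returns a list of dicts, best first, with "confidence" (0 to 1); they miss things now and then, are a little off and sometimes report something else, mostly with a low value. They report only what shows in the picture. A call takes as long as a camera call. They do not tell look-alikes from the thing itself.
- robot.regions_of(picture, label): "region" (384x512 bool, what is visible of it) and "position" ([row, column] in pixels, amid what is visible of it).
The state is a dict: "t": time; "q": joint angles; "joint_velocities": joint speeds; "joint_efforts": joint torques, N m; "tool_pos": TCP position; "tcp_rot": TCP orientation; "wrist_force": force on the tool from outside, world axes, zero at the start; "moment": the same for the moment, N m; "gripper_width": finger opening in m; "gripper_force": force on a finger pad.
Only numpy, scipy, OpenCV 4.12 (cv2) and the standard library are available. Lean on these libraries where they do the work, as an engineer would, in place of code of your own. Each camera call takes 0.05 s, during which the arm holds its last target. There are 200 camera calls.

## Working session

There is one attempt and no reset: what is moved stays moved. The work goes in short steps, Python scripts to look and compute and a shell command to move; the robot and the scene stay as the last step left them, time stands still between calls to the robot, and variables do not carry over. Pictures are saved under pics/ and viewed, at most 10 in all, crops included, and the job is handed in when it is done.

```bash
ls; mkdir -p pics; cat > h.py <<'E'
import numpy as np, cv2
from plant import robot
def shot(n,name=None):
    p=robot.camera(n)
    if name: cv2.imwrite('pics/'+name,np.asarray(p['pixels']))
    return p
def ground(p,rc,z):
    "pixel (row,col) -> world point at height z (pinhole)"
    R=np.array(p['R']);t=np.array(p['t'])
    d=R.T@np.array([(rc[1]-p['cx'])/p['fx'],(rc[0]-p['cy'])/p['fy'],1]);o=-R.T@t
    return o+d*(z-o[2])/d[2]
def proj(p,X):
    c=np.array(p['R'])@np.array(X)+np.array(p['t'])
    return p['cy']+p['fy']*c[1]/c[2],p['cx']+p['fx']*c[0]/c[2]
E
python3 - <<'E'
from h import *
for n in('top','scene'):
    p=shot(n,n+'0.png'); R=np.array(p['R']);print(n,-R.T@np.array(p['t']),p['fx'])
    for l in('washer_0','scale','pan','pointer','offcut_2','tape_measure','marker','post_top','barbs'):
        for d in robot.regions_of(p,l)[:6]:
            print(l,round(d['confidence'],2),np.round(d['position']),d['region'].sum(),np.round(ground(p,d['position'],.013),3))
E
python3 -c "
import cv2,numpy as np
" ; echo
```

```text
pics
top [ 0.31785284 -0.02001181  1.27397126] 449.18582368351684
washer_0 0.77 [178. 148.] 247 [0.679 0.244 0.013]
washer_0 0.75 [196. 179.] 221 [0.613 0.159 0.013]
washer_0 0.74 [207. 139.] 229 [0.594 0.275 0.013]
washer_0 0.66 [237. 313.] 239 [ 0.447 -0.202  0.013]
washer_0 0.61 [238. 118.] 231 [0.513 0.34  0.013]
washer_0 0.55 [254. 153.] 238 [0.458 0.248 0.013]
scale 0.7 [218. 232.] 2187 [0.531 0.017 0.013]
pan 0.63 [213. 239.] 177 [ 0.542 -0.004  0.013]
pointer 0.52 [209. 239.] 165 [ 0.552 -0.006  0.013]
offcut_2 0.84 [161. 202.] 473 [0.708 0.084 0.013]
tape_measure 0.83 [153. 265.] 330 [ 0.708 -0.103  0.013]
marker 0.57 [195. 382.] 319 [ 0.541 -0.418  0.013]
post_top 0.67 [210. 238.] 225 [ 0.552 -0.004  0.013]
scene [-0.37398992 -0.72299031  0.68966237] 398.8201693205861
washer_0 0.64 [202. 212.] 91 [0.604 0.164 0.013]
washer_0 0.56 [199. 189.] 92 [0.574 0.249 0.013]
washer_0 0.55 [211. 166.] 109 [0.455 0.248 0.013]
washer_0 0.5 [241. 291.] 145 [ 0.543 -0.212  0.013]
washer_0 0.45 [256. 273.] 169 [ 0.442 -0.21   0.013]
washer_0 0.38 [192. 207.] 84 [0.653 0.23  0.013]
scale 0.7 [219. 235.] 1200 [0.551 0.014 0.013]
scale 0.41 [207. 290.] 377 [ 0.733 -0.094  0.013]
pan 0.47 [207. 234.] 256 [0.619 0.07  0.013]
pointer 0.64 [225. 232.] 1162 [ 0.513 -0.001  0.013]
pointer 0.6 [207. 236.] 231 [0.621 0.065 0.013]
offcut_2 0.55 [196. 247.] 294 [0.714 0.082 0.013]
offcut_2 0.39 [203. 236.] 260 [0.647 0.081 0.013]
tape_measure 0.65 [206. 290.] 312 [ 0.738 -0.094  0.013]
marker 0.85 [262. 353.] 299 [ 0.546 -0.412  0.013]
post_top 0.76 [210. 233.] 172 [0.599 0.059 0.013]
barbs 0.52 [207. 235.] 165 [0.622 0.068 0.013]
```

```bash
python3 -c "
import cv2,numpy as np
a=cv2.imread('pics/top0.png')[130:290,80:400];b=cv2.imread('pics/scene0.png')[160:290,140:380]
a=cv2.resize(a,(640,320),interpolation=3);b=cv2.resize(b,(480,260),interpolation=3)
c=np.zeros((580,640,3),np.uint8);c[:320]=a;c[320:,:480]=b;cv2.imwrite('pics/m.png',c)"
```

```text
(no output)
```

View pics/m.png

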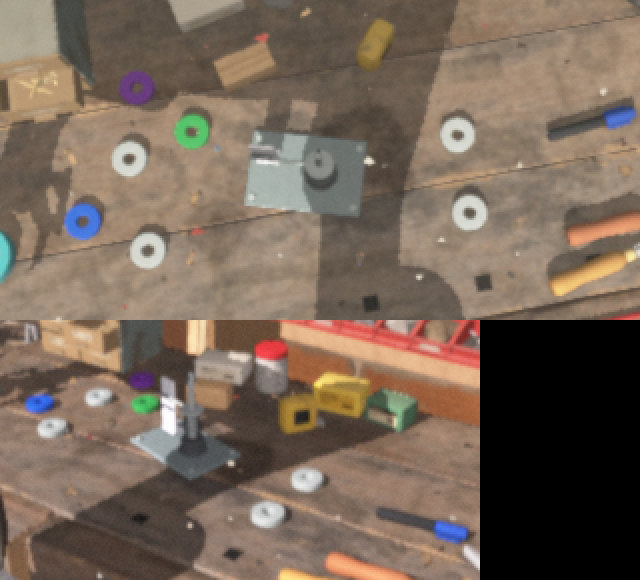

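```bash
cat >> h.py <<'E'
from scipy.spatial.transform import Rotation as Ro
def st():
    s=robot.get_state();w,x,y,z=s['tcp_rot'];M=Ro.from_quat([x,y,z,w]).as_matrix()
    print('t',round(s['t'],2),'pos',np.round(s['tool_pos'],4),'xaxis',np.round(M[:,0],3),'yaxis',np.round(M[:,1],3),'q',np.round(s['q'],2),'F',np.round(s['wrist_force'],2),'w',round(s['gripper_width'],4),'gf',round(s['gripper_force'],1))
    return s
def ray(p,rc):
    "fisheye pixel -> origin, world unit ray"
    R=np.array(p['R']);v=np.array([(rc[1]-p['cx'])/p['fx'],(rc[0]-p['cy'])/p['fy']]);th=np.hypot(*v)
    d=np.r_[v/max(th,1e-9)*np.sin(th),np.cos(th)]
    return -R.T@np.array(p['t']),R.T@d
def fground(p,rc,z):
    o,d=ray(p,rc);return o+d*(z-o[2])/d[2]
def fproj(p,X):
    c=np.array(p['R'])@np.array(X)+np.array(p['t']);r=np.hypot(c[0],c[1]);th=np.arctan2(r,c[2])
    return p['cy']+p['fy']*th*c[1]/r,p['cx']+p['fx']*th*c[0]/r
E
python3 - <<'E'
from h import *
st()
p=shot('wrist','w0.png');print(p['fx'],p['cx'],p['cy'],-np.array(p['R']).T@np.array(p['t']),np.round(p['R'],3))
p=shot('top');g=np.asarray(p['pixels']).astype(int)
for d in robot.regions_of(p,'washer_0'):
    m=d['region'];r,c=np.nonzero(m)
    print(np.round(ground(p,((r.min()+r.max())/2,(c.min()+c.max())/2),.013),4),np.round(ground(p,d['position'],.013),4),g[m].mean(0).round(),round(d['confidence'],2))
E
```

```text
t 1.0 pos [0.1726 0.5485 0.2312] xaxis [-0.954  0.3    0.   ] yaxis [ 0.3    0.954 -0.   ] q [ 1.13  0.15  1.44 -0.    1.55 -0.13] F [ 0.36 -0.6   0.01] w 0.0853 gf 0.0
297.3186396354542 250.84373268105352 188.9253931551021 [0.09482029 0.57265602 0.37348427] [[ 0.3    0.954 -0.   ]
 [ 0.905 -0.285  0.316]
 [ 0.302 -0.095 -0.949]]
[0.6153 0.1682 0.013 ] [0.6055 0.1565 0.013 ] [106. 189.  92.] 0.78
[0.5077 0.3329 0.013 ] [0.5157 0.3312 0.013 ] [207. 117.  78.] 0.75
[0.589  0.2607 0.013 ] [0.5916 0.2648 0.013 ] [189. 199. 199.] 0.68
[0.6894 0.2444 0.013 ] [0.6841 0.2454 0.013 ] [114.  64. 101.] 0.59
[ 0.4492 -0.2079  0.013 ] [ 0.444  -0.2153  0.013 ] [202. 211. 209.] 0.55
[ 0.5613 -0.2053  0.013 ] [ 0.5493 -0.2115  0.013 ] [204. 213. 211.] 0.52
[0.4542 0.2458 0.013 ] [0.4556 0.2476 0.013 ] [197. 207. 205.] 0.47
```

```bash
python3 -m jog '[[[0.85,0.04,-0.04,0,-0.18],[0.85,0.08,-0.085,0,-0.36],[0.85,0.12,-0.13,0,-0.54],[0.85,0.16,-0.17,-0.03,-0.72],[0.85,0.2,-0.215,-0.06,-0.9],[0.85,0.24,-0.26,-0.08,-1.08],[0.85,0.28,-0.3,-0.1,-1.26],[0.85,0.282,-0.302,-0.11,-1.365]]]'
python3 - <<'E'
from h import *
st()
for i in range(1):
    p=shot('wrist','w1.png');g=np.asarray(p['pixels']).astype(int)
    for l in('washer_0','post_top','pan'):
      for d in robot.regions_of(p,l):
        m=d['region'];r,c=np.nonzero(m)
        print(l,round(d['confidence'],2),d['position'],m.sum(),np.round(fground(p,d['position'],.013 if l[0]=='w' else .15),4),g[m].mean(0).round())
E
```

```text
t: 2.15
tool_pos: [0.4563, 0.2437, 0.1201]
tcp_rot: [0.0, 0.744, 0.668, -0.001]
wrist_force: [-0.5, 0.8, -0.4]
gripper_width: 0.0728
gripper_force: 0.0
t 2.15 pos [0.4563 0.2437 0.1201] xaxis [ 0.107  0.994 -0.001] yaxis [ 0.994 -0.107 -0.001] q [ 0.34  0.1   1.73 -0.    1.32  0.45] F [-0.47  0.8  -0.38] w 0.0728 gf 0.0
washer_0 0.95 [161.8, 464.4] 1336 [0.6799 0.2474 0.013 ] [196.  72. 156.]
washer_0 0.94 [188.5, 245.6] 2123 [0.4513 0.2425 0.013 ] [206. 215. 212.]
washer_0 0.78 [145.5, 380.5] 1897 [0.5769 0.2702 0.013 ] [205. 215. 212.]
washer_0 0.63 [78.9, 308.7] 2299 [0.514  0.3322 0.013 ] [239. 122.  48.]
washer_0 0.56 [235.6, 404.8] 1473 [0.6099 0.1734 0.013 ] [ 63. 146.  40.]
post_top 0.61 [364.1, 362.9] 72 [0.5185 0.1644 0.15  ] [66. 68. 68.]
post_top 0.47 [327.1, 318.9] 1863 [0.4885 0.2067 0.15  ] [111. 114. 110.]
pan 0.6 [362.2, 365.0] 51 [0.5196 0.166  0.15  ] [66. 67. 66.]
```

View pics/w1.png

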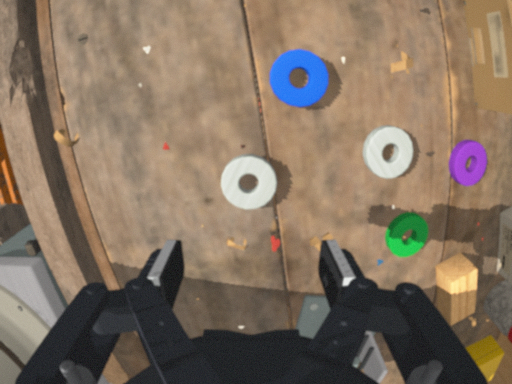

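```bash
cat >> h.py <<'E'
def washers(p):
    "grey washers in a wrist picture: (centre at z=.012, axes px)"
    g=np.asarray(p['pixels']).astype(np.uint8);h=cv2.cvtColor(g,cv2.COLOR_BGR2HSV)
    m=((h[...,1]<35)&(h[...,2]>165)).astype(np.uint8)
    m=cv2.morphologyEx(m,cv2.MORPH_OPEN,np.ones((3,3)))
    out=[]
    for c in cv2.findContours(m,cv2.RETR_EXTERNAL,cv2.CHAIN_APPROX_NONE)[0]:
        if cv2.contourArea(c)<900: continue
        e=cv2.fitEllipse(c);r=cv2.contourArea(c)/(np.pi*e[1][0]*e[1][1]/4)
        if .93<r<1.07 and e[1][1]/e[1][0]<1.5: out.append((np.round(fground(p,e[0][::-1],.012),4),np.round(e[0],1),np.round(e[1],1)))
    return out
E
python3 - <<'E'
from h import *
p=shot('wrist');st()
for w in washers(p):print(w)
E
```

```text
t 2.4 pos [0.4544 0.2471 0.1219] xaxis [0.096 0.995 0.   ] yaxis [ 0.995 -0.096  0.   ] q [0.35 0.09 1.73 0.   1.32 0.44] F [0.13 0.37 0.29] w 0.0724 gf 0.0
(array([0.4539, 0.2478, 0.012 ]), array([250.3, 184.7]), array([52.2, 54.2]))
(array([0.5846, 0.264 , 0.012 ]), array([388.7, 155.6]), array([48.5, 50.8]))
```

```bash
python3 -m jog '[[[0.85,0,0.0005,-0.04,0],[0.85,0,0.0005,-0.09,0],[0.85,0,0.0005,-0.112,0],[0.85,0,0.0005,-0.12,0],[0.85,0,0.0005,-0.12,0]]]'
python3 - <<'E'
from h import *
p=shot('wrist','w2.png');st()
for w in washers(p):print(w)
E
```

```text
t: 3.02
tool_pos: [0.4547, 0.2475, 0.002]
tcp_rot: [0.0, 0.741, 0.672, 0.0]
wrist_force: [-0.3, -0.0, 0.7]
gripper_width: 0.0727
gripper_force: 0.0
t 3.08 pos [0.455  0.2476 0.0024] xaxis [0.098 0.995 0.001] yaxis [ 0.995 -0.098  0.001] q [0.35 0.23 1.84 0.   1.07 0.45] F [-0.21 -0.7   0.08] w 0.0728 gf 0.0
(array([0.5811, 0.2657, 0.012 ]), array([464.9, 199.8]), array([64.5, 79.4]))
```

View pics/w2.png

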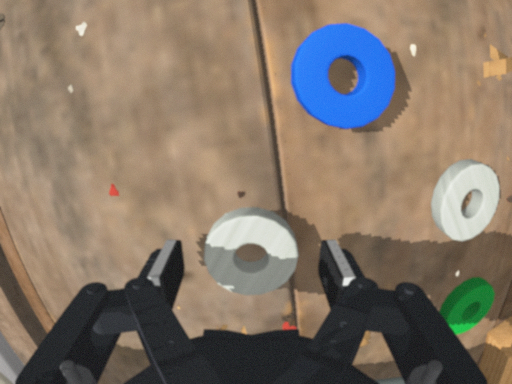

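```bash
python3 -m jog '[[[0.2,0,0,0,0],[0.2,0,0,0,0],[0.2,0,0,0,0],[0.2,0,0,0,0],[0.2,0,0,0.02,0],[0.2,0,0,0.06,0],[0.2,0,0,0.06,0]]]'
python3 - <<'E'
from h import *
p=shot('wrist','w3.png');s=st()
print('exp bore px',fproj(p,np.array(s['tool_pos'])+[0,0,.011]))
im=np.asarray(p['pixels'])[200:320,150:350];im=cv2.resize(im,(800,480),interpolation=3)
cv2.imwrite('pics/w3c.png',im)
E
```

```text
t: 3.95
tool_pos: [0.4561, 0.2475, 0.0644]
tcp_rot: [0.001, 0.741, 0.671, 0.002]
wrist_force: [-0.5, -0.2, -2.4]
gripper_width: 0.0473
gripper_force: 62.3
t 4.0 pos [0.4552 0.2472 0.0626] xaxis [0.099 0.995 0.001] yaxis [ 0.995 -0.099  0.002] q [0.35 0.15 1.79 0.   1.2  0.45] F [-1.34  0.27 -2.03] w 0.0471 gf 62.3
exp bore px (np.float64(256.62181471349237), np.float64(249.502290351118))
```

View pics/w3c.png

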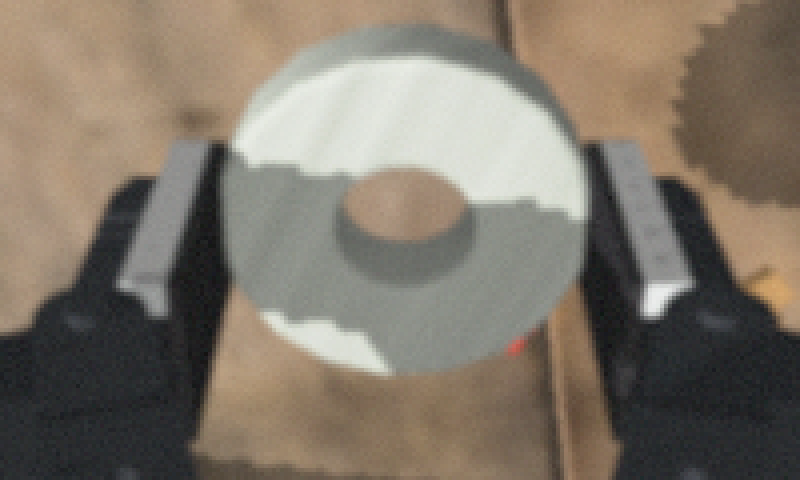

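```bash
python3 -m jog '[[[0.2,0,0,0.06,0],[0.2,0,0,0.12,0],[0.2,0.02,-0.06,0.18,0],[0.2,0.035,-0.12,0.18,0],[0.2,0.05,-0.18,0.18,0],[0.2,0.065,-0.24,0.18,0],[0.2,0.075,-0.3,0.18,0],[0.2,0.075,-0.34,0.18,0]]]'
python3 -m jog '[[[0.2,0,0,0,0],[0.2,0,0,0,0]]]'
python3 - <<'E'
from h import *
p=shot('wrist','w4.png');s=st()
print(-np.array(p['R']).T@p['t'],proj and fproj(p,[.53,-.008,.155]))
for l in('post_top','pan','barbs','scale','pointer'):
  for d in robot.regions_of(p,l): print(l,round(d['confidence'],2),d['position'],d['region'].sum(),np.round(fground(p,d['position'],.155),4))
cv2.imwrite('pics/w4c.png',cv2.resize(np.asarray(p['pixels'])[0:280,110:390],(600,600),interpolation=3))
q=shot('scene','s4.png')
E
```

```text
t: 5.0
tool_pos: [0.5295, -0.0953, 0.2399]
tcp_rot: [-0.001, 0.741, 0.671, -0.0]
wrist_force: [1.1, 0.1, -1.5]
gripper_width: 0.047
gripper_force: 63.2
t: 5.25
tool_pos: [0.5293, -0.0929, 0.2403]
tcp_rot: [-0.001, 0.741, 0.671, -0.0]
wrist_force: [-0.1, 0.4, -2.6]
gripper_width: 0.0474
gripper_force: 63.2
t 5.3 pos [ 0.5294 -0.0923  0.2407] xaxis [0.098 0.995 0.   ] yaxis [ 0.995 -0.098 -0.001] q [-0.32  0.07  1.51  0.    1.57 -0.22] F [ 1.22  0.02 -0.68] w 0.0475 gf 63.2
[ 0.5375721  -0.01221768  0.3826049 ] (np.float64(88.8446308073705), np.float64(240.81147827512783))
post_top 0.92 [87.1, 247.2] 1555 [ 0.5349 -0.0072  0.155 ]
pan 0.92 [84.7, 247.4] 1493 [ 0.5352 -0.0054  0.155 ]
barbs 0.97 [83.9, 245.3] 1572 [ 0.5337 -0.0046  0.155 ]
scale 0.59 [75.9, 247.3] 10980 [0.5358 0.0014 0.155 ]
pointer 0.86 [82.6, 247.9] 1556 [ 0.5358 -0.0038  0.155 ]
pointer 0.7 [222.9, 295.0] 127 [ 0.5639 -0.1216  0.155 ]
pointer 0.39 [71.8, 245.3] 11198 [0.5347 0.0047 0.155 ]
```

View pics/w4c.png

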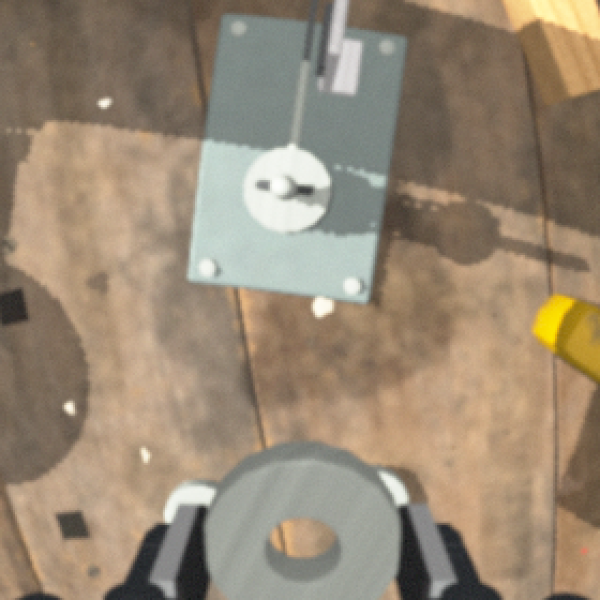

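```bash
python3 - <<'E'
from h import *
from scipy.optimize import least_squares
p=shot('wrist');st();g=cv2.cvtColor(np.asarray(p['pixels']),cv2.COLOR_BGR2GRAY)
ds=robot.regions_of(p,'pan');m=ds[0]['region']
r,c=np.nonzero(m);print(r.min(),r.max(),c.min(),c.max())
sub=g[60:120,215:280];e=cv2.threshold(sub,0,255,cv2.THRESH_OTSU);print('otsu',e[0])
b=((sub>e[0])).astype(np.uint8);b=cv2.morphologyEx(b,cv2.MORPH_CLOSE,np.ones((9,9)));b=cv2.morphologyEx(b,cv2.MORPH_OPEN,np.ones((9,9)))
for nm,mm,off in(('thr',b,(60,215)),('net',m.astype(np.uint8),(0,0))):
    cs=max(cv2.findContours(mm,cv2.RETR_EXTERNAL,cv2.CHAIN_APPROX_NONE)[0],key=cv2.contourArea)
    pts=cs[:,0,:]+np.array([off[1],off[0]]);h=cv2.convexHull(pts.astype(np.int32))[:,0]
    E=cv2.fitEllipse(pts.astype(np.float32));print(nm,E)
    for z in(.086,.092,.098):
        C=fground(p,E[0][::-1],z)
        rad=[np.hypot(*(fground(p,(q[1],q[0]),z)-C)[:2]) for q in pts]
        print(z,np.round(C,4),'radius',np.round(np.median(rad),4),np.std(rad).round(4))
cv2.imwrite('pics/w5.png',np.vstack([cv2.resize(sub,None,fx=6,fy=6),cv2.resize(b*255,None,fx=3,fy=3).repeat(2,1)[:180]]))
print('posttop',fground(p,(86.3,243),.157))
E
```

```text
t 5.65 pos [ 0.5296 -0.0925  0.2413] xaxis [ 0.098  0.995 -0.   ] yaxis [ 0.995 -0.098  0.   ] q [-0.32  0.07  1.51 -0.    1.57 -0.22] F [ 0.08 -0.77 -2.46] w 0.0474 gf 63.2
13 108 225 263
otsu 175.0
thr ((240.73939514160156, 96.38252258300781), (53.243743896484375, 70.66018676757812), 116.9946060180664)
0.086 [ 0.5272 -0.0138  0.086 ] radius 0.0278 0.0058
0.092 [ 0.5274 -0.0138  0.092 ] radius 0.0273 0.0057
0.098 [ 0.5276 -0.0137  0.098 ] radius 0.0267 0.0056
net ((246.9214324951172, 70.86337280273438), (36.355369567871094, 90.77113342285156), 10.37304973602295)
0.086 [0.5358 0.011  0.086 ] radius 0.0283 0.0148
0.092 [0.5358 0.0106 0.092 ] radius 0.0278 0.0145
0.098 [0.5358 0.0101 0.098 ] radius 0.0272 0.0142
posttop [ 0.53208641 -0.00579732  0.157     ]
```

```bash
python3 -c "
import cv2,numpy as np
a=cv2.imread('pics/s4.png')[165:255,190:290]
cv2.imwrite('pics/s4c.png',cv2.resize(a,(600,540),interpolation=2))"
```

```text
(no output)
```

View pics/s4c.png

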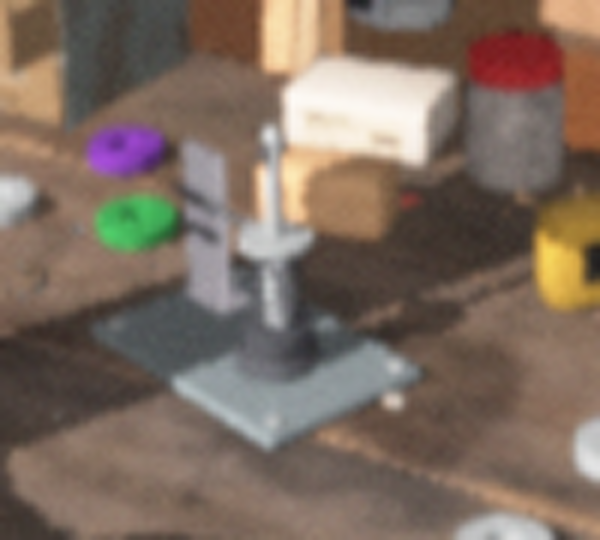

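```bash
python3 - <<'E'
from h import *
from scipy.optimize import minimize
p=shot('wrist');s=st()
for z in(.09,.096):print(fground(p,(88.2,244.4),z),fground(p,(86.3,243),z+.065))
# maximise inside/outside contrast of a projected 40 mm disc (pan), over x,y,z
g=cv2.GaussianBlur(cv2.cvtColor(np.asarray(p['pixels']),cv2.COLOR_BGR2GRAY),(3,3),0).astype(np.float32)
a=np.linspace(0,2*np.pi,72,endpoint=False)
def samp(x,y,z,r):
    P=np.array([fproj(p,[x+r*np.cos(t),y+r*np.sin(t),z]) for t in a],np.float32)
    return cv2.remap(g,P[:,1],P[:,0],cv2.INTER_LINEAR).ravel()
def cost(v): return -np.median(np.clip(samp(*v,.0188)-samp(*v,.0212),0,40))-np.mean(np.clip(samp(*v,.0188)-samp(*v,.0212),0,40))
best=min(((cost(v),v) for v in [(x,y,z) for x in np.arange(.526,.539,.001) for y in np.arange(-.012,.001,.001) for z in np.arange(.084,.1,.003)]))
print(best)
# scene: heights of post top & pan
q=robot.camera('scene')
for z in(.15,.155,.16,.165,.085,.09,.095,.1):print(z,np.round(proj(q,[.532,-.006,z]),1), end=' ')
print('seen top',165+126/6,190+270/6,'pan',165+240/6,190+276/6)
E
```

```text
t 5.75 pos [ 0.5296 -0.0927  0.2413] xaxis [ 0.098  0.995 -0.   ] yaxis [ 0.995 -0.098  0.   ] q [-0.32  0.07  1.51 -0.    1.57 -0.22] F [-0.49 -0.37 -1.77] w 0.0472 gf 63.2
[ 0.53167693 -0.00638539  0.09      ] [ 0.53206391 -0.00603368  0.155     ]
[ 0.53179608 -0.00649723  0.096     ] [ 0.53220679 -0.00618657  0.161     ]
(np.float32(-71.49946), (np.float64(0.531), np.float64(-0.004999999999999994), np.float64(0.08700000000000001)))
0.15 [185.8 235.1] 0.155 [184.4 235.1] 0.16 [183. 235.] 0.165 [181.5 235. ] 0.085 [203.9 235.6] 0.09 [202.5 235.6] 0.095 [201.1 235.6] 0.1 [199.8 235.5] seen top 186.0 235.0 pan 205.0 236.0
```

```bash
python3 -m jog '[[[0.2,0.0025,0.04,0,0],[0.2,0.0025,0.075,0,0],[0.2,0.0025,0.0867,-0.03,0],[0.2,0.0025,0.0867,-0.06,0],[0.2,0.0025,0.0867,-0.077,0],[0.2,0.0025,0.0867,-0.077,0]]]'
python3 - <<'E'
from h import *
p=shot('wrist','w6.png');s=st()
T=np.array(s['tool_pos']);print('bore top',fproj(p,T+[0,0,.011]),'posttop',fproj(p,[.532,-.006,.152]))
cv2.imwrite('pics/w6c.png',cv2.resize(np.asarray(p['pixels'])[200:320,150:350],(800,480),interpolation=3))
E
```

```text
t: 6.55
tool_pos: [0.5317, -0.0064, 0.1636]
tcp_rot: [-0.001, 0.741, 0.671, -0.001]
wrist_force: [-0.1, 0.4, -1.5]
gripper_width: 0.0475
gripper_force: 63.2
t 6.6 pos [ 0.5322 -0.0066  0.1647] xaxis [ 0.099  0.995 -0.   ] yaxis [ 0.995 -0.099 -0.   ] q [-0.16  0.09  1.64 -0.    1.41 -0.06] F [-0.48 -0.88 -1.61] w 0.0469 gf 63.2
bore top (np.float64(259.0246785974069), np.float64(251.93024846568926)) posttop (np.float64(236.75364480578625), np.float64(251.40933754970757))
```

View pics/w6c.png

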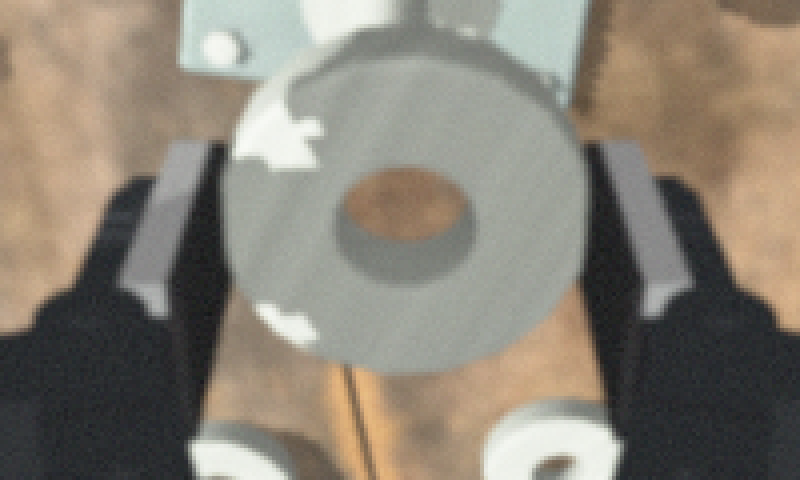

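```bash
python3 -m jog '[[[0.2,0,0,-0.01,0],[0.2,0,0,-0.02,0],[0.2,0,0,-0.022,0],[0.2,0,0,-0.022,0]]]'
python3 - <<'E'
from h import *
p=shot('wrist','w7.png');s=st()
T=np.array(s['tool_pos']);print('bore top',fproj(p,T+[0,0,.011]),'posttop',fproj(p,[.532,-.006,.152]))
cv2.imwrite('pics/w7c.png',cv2.resize(np.asarray(p['pixels'])[200:320,150:350],(800,480),interpolation=3))
E
```

```text
t: 7.1
tool_pos: [0.5319, -0.0063, 0.1422]
tcp_rot: [-0.0, 0.741, 0.671, -0.0]
wrist_force: [-1.4, 0.3, -1.4]
gripper_width: 0.0471
gripper_force: 63.2
t 7.15 pos [ 0.5321 -0.0063  0.1424] xaxis [0.099 0.995 0.   ] yaxis [ 0.995 -0.099 -0.   ] q [-0.16  0.11  1.67  0.    1.37 -0.06] F [-2.21 -0.24 -0.48] w 0.0475 gf 63.2
bore top (np.float64(258.05943084452014), np.float64(251.252691744402)) posttop (np.float64(256.12319894045197), np.float64(251.07419054979536))
```

View pics/w7c.png

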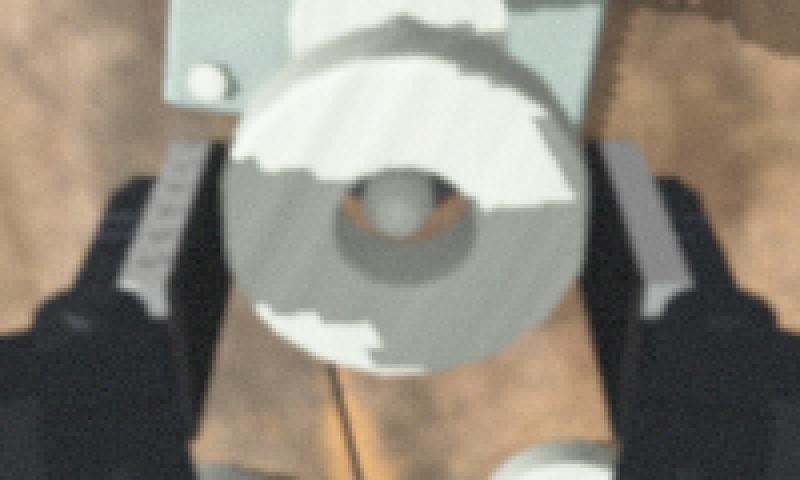

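```bash
python3 -m jog '[[[0.2,0,0.001,-0.004,0],[0.2,0,0.001,-0.012,0],[0.2,0,0.001,-0.02,0],[0.2,0,0.001,-0.028,0],[0.2,0,0.001,-0.036,0]]]'
python3 -m jog '[[[0.2,0,0,-0.008,0],[0.2,0,0,-0.015,0],[0.2,0,0,-0.02,0],[0.2,0,0,-0.022,0],[0.2,0,0,-0.022,0],[0.2,0,0,-0.022,0],[0.2,0,0,-0.022,0]]]'
python3 - <<'E'
from h import *
p=shot('wrist','w8.png');s=st();q=shot('scene','s8.png')
a=cv2.resize(np.asarray(p['pixels'])[180:330,150:350],(600,450),interpolation=2)
b=cv2.resize(np.asarray(q['pixels'])[175:240,205:255],(200,260),interpolation=2)
c=np.zeros((450,800,3),np.uint8);c[:,:600]=a;c[:260,600:]=b;cv2.imwrite('pics/c8.png',c)
E
```

```text
t: 7.78
tool_pos: [0.532, -0.0053, 0.1056]
tcp_rot: [-0.0, 0.741, 0.671, -0.0]
wrist_force: [-1.0, 0.1, 2.3]
gripper_width: 0.0471
gripper_force: 63.6
t: 8.65
tool_pos: [0.5322, -0.0053, 0.0845]
tcp_rot: [0.0, 0.741, 0.671, 0.0]
wrist_force: [-0.3, 0.3, -0.4]
gripper_width: 0.0475
gripper_force: 63.3
t 8.7 pos [ 0.5322 -0.0053  0.0845] xaxis [0.099 0.995 0.   ] yaxis [ 0.995 -0.099  0.   ] q [-0.15  0.16  1.74  0.    1.25 -0.06] F [-0.67  0.22 -0.32] w 0.047 gf 63.3
```

View pics/c8.png

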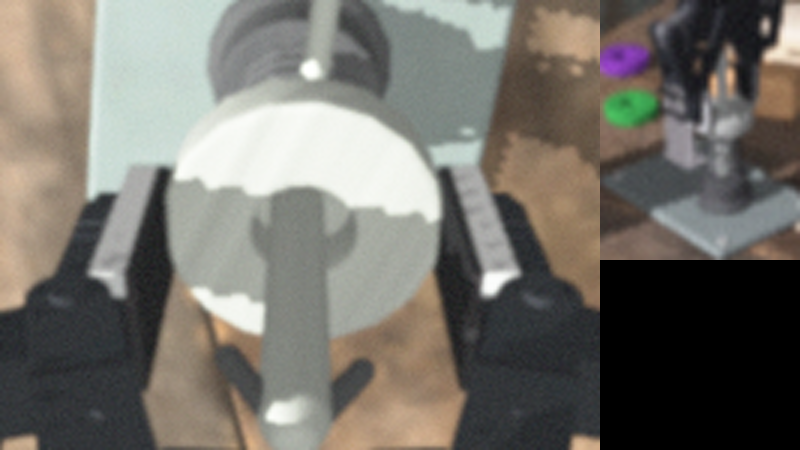

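```bash
python3 -m jog '[[[0.4,0,0,0,0],[0.6,0,0,0,0],[0.75,0,0,0,0],[0.75,0,0,0,0],[0.75,0,0,0.04,0],[0.75,0,0,0.1,0],[0.75,0,0,0.16,0]]]'
python3 -m jog '[[[0.85,0,-0.05,0,0],[0.85,0.01,-0.11,0,0],[0.85,0.015,-0.17,-0.03,0],[0.85,0.016,-0.2,-0.09,0],[0.85,0.016,-0.2,-0.12,0],[0.85,0.016,-0.2,-0.12,0]]]'
python3 - <<'E'
from h import *
p=shot('wrist','w9.png');st();q=shot('scene','s9.png')
for w in washers(p):print(w)
E
```

```text
t: 9.62
tool_pos: [0.5317, -0.0053, 0.2461]
tcp_rot: [-0.0, 0.741, 0.671, -0.0]
wrist_force: [0.7, 0.4, -0.5]
gripper_width: 0.0639
gripper_force: 0.0
t: 10.38
tool_pos: [0.5468, -0.2052, 0.1219]
tcp_rot: [-0.002, 0.742, 0.671, -0.001]
wrist_force: [0.2, -0.3, 0.9]
gripper_width: 0.0726
gripper_force: 0.0
t 10.43 pos [ 0.5479 -0.2052  0.1243] xaxis [0.099 0.995 0.001] yaxis [ 0.995 -0.099 -0.001] q [-0.49  0.23  1.56  0.    1.35 -0.39] F [-0.74  0.2   0.3 ] w 0.0725 gf 0.0
(array([ 0.4499, -0.2066,  0.012 ]), array([149.2, 197.1]), array([44.6, 51.1]))
(array([ 0.5619, -0.2066,  0.012 ]), array([268.6, 185.9]), array([52.4, 54.5]))
```

```bash
python3 -m jog '[[[0.85,0.014,-0.0012,0,0],[0.85,0.014,-0.0012,-0.05,0],[0.85,0.014,-0.0012,-0.1,0],[0.85,0.014,-0.0012,-0.116,0],[0.85,0.014,-0.0012,-0.1225,0],[0.85,0.014,-0.0012,-0.1225,0]]]'
python3 -m jog '[[[0.2,0,0,0,0],[0.2,0,0,0,0],[0.2,0,0,0,0],[0.2,0,0,0,0],[0.2,0,0,0.02,0],[0.2,0,0,0.07,0],[0.2,0,0,0.13,0],[0.2,0,0,0.19,0]]]'
python3 -m jog '[[[0.2,-0.005,0.03,0.05,0],[0.2,-0.015,0.07,0.05,0],[0.2,-0.03,0.11,0.05,0],[0.2,-0.03,0.11,0.05,0]]]'
python3 - <<'E'
from h import *
p=shot('wrist','w10.png');s=st();T=np.array(s['tool_pos']);print('bore top exp',fproj(p,T+[0,0,.011]))
q=shot('scene','s10.png')
a=cv2.resize(np.asarray(p['pixels'])[0:320,150:350],(375,600),interpolation=3)
b=cv2.resize(np.asarray(q['pixels'])[175:240,205:255],(400,520),interpolation=2)
c=np.zeros((600,780,3),np.uint8);c[:,:375]=a;c[:520,380:]=b;cv2.imwrite('pics/c10.png',c)
E
```

```text
t: 11.22
tool_pos: [0.5631, -0.2069, 0.0033]
tcp_rot: [0.001, 0.741, 0.671, 0.0]
wrist_force: [0.2, 0.2, 0.2]
gripper_width: 0.0727
gripper_force: 0.0
t: 12.22
tool_pos: [0.5618, -0.2064, 0.1944]
tcp_rot: [0.0, 0.741, 0.671, 0.0]
wrist_force: [1.0, 0.4, -2.0]
gripper_width: 0.0468
gripper_force: 62.9
t: 12.72
tool_pos: [0.5314, -0.0944, 0.243]
tcp_rot: [0.001, 0.74, 0.672, 0.001]
wrist_force: [0.5, -0.7, -1.1]
gripper_width: 0.0466
gripper_force: 62.9
t 12.78 pos [ 0.5318 -0.0957  0.2428] xaxis [ 0.097  0.995 -0.   ] yaxis [ 0.995 -0.097  0.001] q [-0.32  0.07  1.5  -0.    1.57 -0.22] F [ 0.4   0.04 -1.69] w 0.0472 gf 62.9
bore top exp (np.float64(259.56607915270877), np.float64(252.1860322347385))
```

View pics/c10.png

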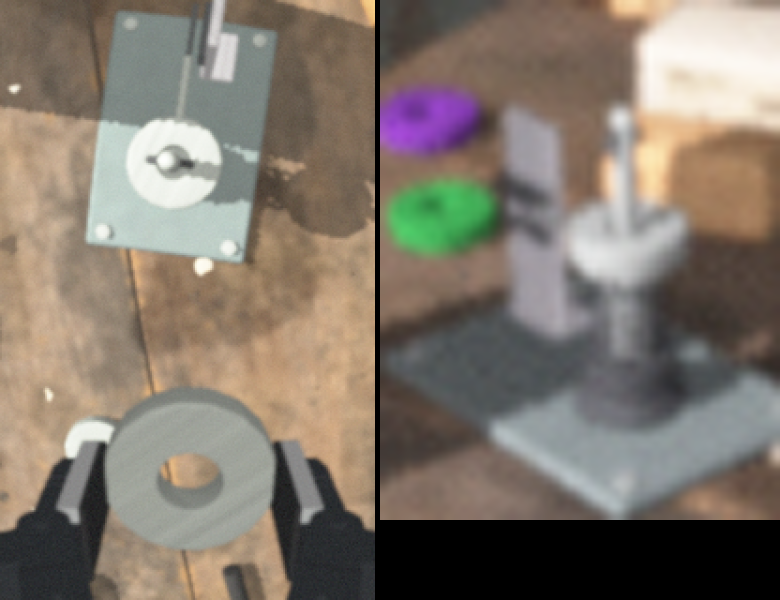

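```bash
python3 - <<'E'
from h import *
p=shot('wrist');s=st();T=np.array(s['tool_pos'])
print('post',fground(p,(85.3,239.6),.143),'washer1',fground(p,(162/1.875,150+174/1.875),.092),'bore',fground(p,(257,251.3),T[2]+.011))
E
```

```text
t 12.88 pos [ 0.5322 -0.0969  0.2422] xaxis [ 0.099  0.995 -0.   ] yaxis [ 0.995 -0.099  0.001] q [-0.32  0.08  1.5  -0.    1.57 -0.22] F [ 0.35 -0.33 -2.08] w 0.047 gf 62.9
post [ 0.53173426 -0.00848659  0.143     ] washer1 [ 0.53298169 -0.00838748  0.092     ] bore [ 0.53225904 -0.09616564  0.25318686]
```

```bash
python3 -m jog '[[[0.2,-0.0005,0.045,0,0],[0.2,-0.0005,0.08,0,0],[0.2,-0.0005,0.089,-0.03,0],[0.2,-0.0005,0.089,-0.065,0],[0.2,-0.0005,0.089,-0.085,0],[0.2,-0.0005,0.089,-0.098,0],[0.2,-0.0005,0.089,-0.107,0],[0.2,-0.0005,0.089,-0.107,0]]]'
python3 - <<'E'
from h import *
p=shot('wrist','w11.png');s=st();T=np.array(s['tool_pos']);print('bore',fproj(p,T+[0,0,.011]))
g=cv2.cvtColor(np.asarray(p['pixels']),cv2.COLOR_BGR2GRAY)
sub=g[226:290:3,228:276:2]
for i,r in enumerate(sub):print(226+3*i,' '.join('%3d'%v for v in r))
for d in robot.regions_of(p,'post_top'):
  r,c=np.nonzero(d['region']);print(d['confidence'],d['position'],r.min(),r.max(),c.min(),c.max())
E
```

```text
t: 13.88
tool_pos: [0.5316, -0.0078, 0.1346]
tcp_rot: [-0.0, 0.741, 0.671, -0.0]
wrist_force: [-1.3, 1.0, -2.2]
gripper_width: 0.0469
gripper_force: 62.9
t 13.93 pos [ 0.5318 -0.0077  0.1351] xaxis [ 0.099  0.995 -0.   ] yaxis [ 0.995 -0.099  0.   ] q [-0.16  0.11  1.68 -0.    1.35 -0.06] F [-0.57  0.14 -0.49] w 0.0467 gf 62.9
bore (np.float64(258.25515129657447), np.float64(251.3689941006624))
226 241 240 238 239 239 240 240 239 239 239 237 237 237 240 239 240 239 237 240 239 238 240 240 242
229 239 239 239 240 240 240 237 239 237 237 239 239 238 239 239 239 240 240 240 239 241 242 243 242
232 240 239 240 240 238 237 236 238 238 238 240 238 239 239 240 240 239 240 241 242 243 242 242 240
235 240 239 237 237 236 237 238 239 238 238 239 239 241 239 238 241 243 243 244 242 240 239 239 239
238 237 237 237 238 239 236 238 237 238 240 240 238 239 241 241 242 243 242 241 240 239 239 238 238
241 186 234 239 239 236 236 237 236 233 227 220 221 224 227 233 240 241 238 240 238 239 239 237 237
244 158 173 183 183 168 160 146 145 151 151 155 153 148 143 139 116 151 221 238 239 239 239 238 239
24
[... 832 characters left out ...]
4 156 151 146 146 145 146 157 161 164 169 164 164 162 162 159 158
274 158 161 164 165 163 161 161 162 160 160 160 162 167 164 168 164 165 162 164 160 154 155 157 158
277 162 160 161 161 161 159 161 157 160 162 166 167 168 168 164 165 163 160 156 156 155 161 164 162
280 225 222 222 218 220 191 161 165 165 166 168 165 164 163 161 157 155 156 156 162 161 160 165 162
283 240 239 236 238 240 238 237 242 234 188 163 159 159 156 153 158 158 165 163 162 161 162 162 164
286 237 240 242 243 244 243 243 240 240 231 184 154 154 156 160 163 165 165 163 159 161 160 162 159
289 154 175 219 236 241 239 237 234 207 174 165 160 161 162 164 163 163 156 161 161 154 156 154 153
0.64 [152.3, 259.1] 76 254 240 269
```

```bash
python3 -m jog '[[[0.2,0,0.0022,0,0],[0.2,0,0.0022,-0.008,0],[0.2,0,0.0022,-0.016,0],[0.2,0,0.0022,-0.024,0],[0.2,0,0.0022,-0.032,0]]]'
python3 -m jog '[[[0.2,0,0,-0.008,0],[0.2,0,0,-0.013,0],[0.2,0,0,-0.016,0],[0.2,0,0,-0.016,0],[0.2,0,0,-0.016,0],[0.2,0,0,-0.016,0],[0.2,0,0,-0.016,0]]]'
python3 - <<'E'
from h import *
p=shot('wrist','w12.png');s=st()
g=cv2.cvtColor(np.asarray(p['pixels']),cv2.COLOR_BGR2GRAY)
for i in range(226,344,4):print(i,' '.join('%3d'%v for v in g[i,210:296:3]))
E
```

```text
t: 14.6
tool_pos: [0.5316, -0.0054, 0.1022]
tcp_rot: [0.0, 0.741, 0.671, 0.0]
wrist_force: [-0.4, 0.5, 2.9]
gripper_width: 0.0472
gripper_force: 63.3
t: 15.48
tool_pos: [0.5317, -0.0054, 0.0869]
tcp_rot: [0.0, 0.741, 0.671, 0.0]
wrist_force: [-0.5, 0.4, 0.5]
gripper_width: 0.0469
gripper_force: 63.0
t 15.53 pos [ 0.5317 -0.0053  0.0869] xaxis [0.099 0.995 0.   ] yaxis [ 0.995 -0.099  0.   ] q [-0.16  0.15  1.73  0.    1.25 -0.06] F [-0.38 -0.45 -1.12] w 0.0468 gf 63.0
226 222 232 238 249 249 248 246 244 244 244 245 244 243 241 243 244 244 243 244 246 244 245 246 245 228 137 124 142 152
230 228 244 251 248 245 243 243 244 244 244 243 241 243 244 243 243 244 244 245 246 246 246 244 244 243 236 184 133 182
234 241 251 246 245 244 244 245 244 242 242 242 242 243 243 245 244 244 245 245 247 245 243 244 242 243 241 239 193 147
238 196 213 244 244 245 242 242 241 242 244 243 244 244 245 244 246 246 247 245 244 244 243 242 243 242 242 243 236 137
242 163 166 172 169 166 163 212 240 231 232 232 222 197 168 176 194 231 243 245 243 243 242 242 243 244 245 243 242 222
246 169 169 170 166 166 167
[... 2272 characters left out ...]
 129 142 127 129 162 159 152 165 162 153 156 158 162 161 152 159 160 153 156 157 166 171 176 174 177
326 137 141 139 137 140 142 149  97 185 162 154 156 160 147 139 140 152 155 157 164 171 164 156 159 160 172 180 173 177
330  54  55  71  72  80  82 102  78 155 168 165 156 155 142 133 130 145 158 165 157 141 113  89  84  83  76  72  67  60
334  47  45  45  43  45  45  41  46  49  47  45  59  82 104 100  80  58  51  46  47  48  42  47  46  42  40  47  40  43
338  38  43  42  44  39  37  35  38  43  43  42  44  42  41  44  39  46  37  45  40  41  45  42  41  39  44  38  41  38
342  44  44  45  44  46  46  44  43  47  41  42  44  43  45  44  45  41  45  40  45  47  43  44  48  44  44  45  42  46
```

```bash
python3 -m jog '[[[0.4,0,0,0,0],[0.6,0,0,0,0],[0.75,0,0,0,0],[0.75,0,0,0,0],[0.75,0,0,0.04,0],[0.75,0,0,0.1,0],[0.75,0,0,0.15,0]]]'
python3 -m jog '[[[0.85,0,-0.05,0,0],[0.85,0,-0.088,0,0],[0.85,0,-0.088,0,0],[0.85,0,-0.088,0,0],[0.85,0,-0.088,0,0]]]'
python3 - <<'E'
from h import *
p=shot('wrist','w13.png');st();q=shot('scene','s13.png');a=cv2.imread('pics/s4.png');b=cv2.imread('pics/s10.png');c=np.asarray(q['pixels'])
# pointer/ribs columns in the scene pictures: empty, one, two washers
for n,im in(('0',a),('1',b),('2',c)):
    g=cv2.cvtColor(im,cv2.COLOR_BGR2GRAY);print(n)
    for r in range(186,216):print(r,' '.join('%3d'%v for v in g[r,218:244]))
E
```

```text
t: 16.4
tool_pos: [0.5315, -0.0053, 0.239]
tcp_rot: [0.0, 0.741, 0.671, 0.0]
wrist_force: [0.7, 0.5, -0.4]
gripper_width: 0.064
gripper_force: 0.0
t: 17.02
tool_pos: [0.5316, -0.0925, 0.2368]
tcp_rot: [-0.0, 0.741, 0.672, 0.0]
wrist_force: [0.8, -0.1, 0.4]
gripper_width: 0.0725
gripper_force: 0.0
t 17.07 pos [ 0.5316 -0.0925  0.2368] xaxis [0.098 0.995 0.   ] yaxis [ 0.995 -0.098  0.   ] q [-0.32  0.07  1.51  0.    1.56 -0.22] F [-0.57  0.16  0.18] w 0.0729 gf 0.0
0
186 110 110 108 110 108 108 106 107 107 109 108 103 104 100  97 128 181 184 151 199 238 244 241 235 235 234
187 103 104 106 117 112 114 111 107 108 108 108 107 105 102 103 148 214 208 162 186 235 242 241 239 238 239
188  88  95 114 127 128 119 117 113 107 107 110 111 108 108 110 143 195 201 159 166 221 232 233 233 232 237
189  66  86 124 148 150 139 131 123 118 113 112 111 116 115 113 119 154 179 149 140 187 206 211 212 217 219
190  58  79 127 153 156 157 145 137 135 121 116 114 114 112 111 114 132 174 153 160 184 196 197 196 196 199
191  67  86 121 150 156 158 155 157 158 133 117 114 113 109 112 123 136 174 165 197 203 2
[... 8394 characters left out ...]
 223 223 220 216 211 200 176 160 147 130 115  97  81
210 112 110 108 124 149 154 159 161 161 160 139 165 198 217 221 220 211 201 189 179 159 136 120 102  86  70
211  91  83  87 113 145 157 158 160 162 163 129 123 152 184 206 203 192 181 171 160 146 120 100  79  69  64
212  70  72  83 120 149 157 157 159 163 164 128 104 107 127 159 175 154 142 136 132 113  86  66  64  55  60
213  68  73  89 123 150 159 158 156 166 165 139 129 114 105 116 122 128 128 126 108  79  59  56  54  52  54
214  71  80  87 110 135 149 154 159 163 167 153 147 142 119 107 114 143 144 139 109  77  57  54  54  53  54
215  80  84  86  87 101 126 138 150 159 166 152 145 136 119 111 121 158 154 150 118  71  60  60  56  59  59
```

```bash
python3 -m jog '[[[0.85,0,0,0,0],[0.85,0,0,0,0],[0.85,0,0,0,0],[0.85,0,0,0,0]]]'; python3 -c "
from plant import robot
print(robot.close_job())"
```

```text
t: 17.62
tool_pos: [0.5316, -0.0933, 0.2368]
tcp_rot: [-0.0, 0.741, 0.671, -0.0]
wrist_force: [0.1, -0.0, -0.1]
gripper_width: 0.0729
gripper_force: 0.0
the job is handed in; nothing more can be done
None
```

I put two washers on the post below the barbs and handed the job in at about 17.7 s. I estimate the pan at about 29 mm, with the pointer in the gap. That comes from grip heights, wrist forces and the scene picture's pixel values. I had used all my picture views, so I did not see the final position directly, and the hand-in returned no verdict.

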